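# Tidy the under-sink cabinet: everything back on its outline

### The arm

A 6-joint arm with a two-finger parallel gripper is mounted at the origin on the work surface. World frame = base frame: x ahead of the robot, y to its left, z up, the work surface at z = 0. Lengths are in m, angles in rad, forces in N, time in s.
With the tool pointing down it reaches from about 0.275 to 0.825 m from the base axis. Payload 4.9 kg.
Tool frame: the origin (TCP) lies midway between the tips of the shut fingers; the grasp point (between the pads) lies bot.hold_point_z behind it (bot.hold_point_z is the distance from the TCP to the grasp point, in m); x points along the fingers, y is the direction in which the jaws open and shut, and the axes are right-handed (so a half turn about x gives the same grasp; the last joint's range is limited). The gripper opens to 85 mm and grips with 20 to 120 N. Pads are 22 mm wide; open, the fingers measure 114 mm over their backs; the gripper's body (76 mm by 85 mm) begins 54 mm behind the grasp point. The pads swing forward as they close: fully open they stand 13 mm farther back than shut.
Start: joints at [-0.134, 0.326, -0.193, 1.052, 0, 1.437], TCP at [0.55, 0, 0.231] pointing down, gripper open.
Joint ranges: [-2.65, 2.65], [-0.97, 1.79], [-1.3, 1.35], [-1.93, 2.1], [-1.47, 1.37], [-3.14, 3.14]. Speed limits (rad/s): [2.57, 2.57, 3.14, 3.14, 3.14, 3.14].

### API

Orientations are given as a unit quaternion [w, x, y, z].
In Python, from cell import status, optics, sign_off, bot gives the robot as it stands.
- The arm moves only by the tool play_rows, never from a script. Its argument "series" is a list of rows, each a list of 7 numbers: the finger opening in m, from 0 to 0.0854, then the shift along the world's x, y, z in m, then the turn, a rotation vector about the world's x, y, z in degrees. In form: [[jaw, dx, dy, dz, rx, ry, rz], ...]. A call has 1 to 10 rows; each row is the pose to reach, as a shift and turn from the pose commanded when the call began; what a row does not reach only later rows make up. A row lasts 1/10 s, in which the tool goes at most 50 mm and 8.59 degrees, less where a joint would pass 70% of its speed; a pose out of reach is approached as far as the arm can. A call with a gripper value outside its range is refused whole. The fingers move at their own pace and stop on an object; "newtons" is the grip in N (left out, the last holds). Time passes only in rows, so rows that repeat a pose let the fingers close. It gives the time, the measured TCP pose, the force and the opening at its end, in the units of the state.
- status.get_state(): the state, without advancing time (a new reading comes with each control period).
- optics.snapshot(name): name is "scene" or "side" or "wrist"; returns a dict with "img" (420x560x3 uint8, blue, green, red), "depth" (420x560 float32, m along the optical axis (not along the pixel's ray), 0 where there is no reading), "mtx" (3x3 intrinsics, pixels), "k1" (the pictures are not rectified: a ray, as slopes to the right and down, at radius r is drawn at 1 + k1 r^2 times it, then the intrinsics apply), "cam_to_world" (4x4, takes a point from camera to world coordinates). Camera axes: x right, y down, z forward; pixel columns grow to the right and rows downward; lengths in m; the calibration is good to about 2 mm. A picture is of the moment at which its call begins.
- sign_off(): hands the job in, once; it reports no verdict.
Trained networks look in the newest picture that a camera, given by its name, has taken for a name from the list of things; names that differ only in an ending like _2 or _b are one class to them, and where a whole thing is asked for, a point or a joint stands for the part that bears it (a point fixed in the world has none). Each returns a list of dicts, best first, with "p" (0 to 1); they miss things now and then, are a little off and sometimes report something else, mostly with a low value. They report only what shows in the picture. A call takes as long as a camera call. They do not tell look-alikes from the thing itself.
- optics.recognise(camera, target): "point" ([x, y, z] in m, in world coordinates, good to about 4 mm: the middle of the surface that is visible of it).
- optics.landmark_of(camera, target): "point" ([x, y, z] in m, in world coordinates, good to about 4 mm: a listed point, or the origin of a listed thing).
The state is a dict: "t": time; "joint_positions": joint angles; "joint_vel": joint speeds; "joint_efforts": joint torques, N m; "tool_pos": TCP position; "tool_rot": TCP orientation; "contact_force": force on the tool from outside, world axes, zero at the start; "torque": the same for the moment, N m; "opening": opening from 0.0 (shut) to 1.0 (fully open).
Only numpy, scipy, OpenCV 4.12 (cv2) and the standard library are available. Lean on these libraries where they do the work, as an engineer would, in place of code of your own. Each camera call takes 0.05 s, during which the arm holds its last target.

### The job

Put the four stray things on the cabinet floor (press-top soap pump, faucet aerator, sink stopper and small metal tin) back on the white outlines that match them in shape and size: three are drawn on the square dark mats, the soap pump's is on the little turntable. Set each upright and centred in its outline, the tin squared up with its rectangle (either way round), and let go. Leave the turntable pointing the way it does now.

Things in the scene. Friction and masses are not known exactly. Their poses are not given: they have to be found in the camera images.
- pump_center (a point): Centre of the matte black press-top soap pump, 46 mm above its underside. Round bottle 54 mm in diameter and straight-sided from the underside to 64 mm up, then a 32 mm neck and a 42 mm round press button; 92 mm tall in all. The stub nozzle (local +x) stays within the bottle's outline. About 220 g; grip it by the bottle. Upright at the start (z axis up).
- aerator_center (a point): Centre of the chrome faucet aerator, 16 mm above its underside. A stepped cylinder 32 mm tall: 32 mm in diameter for the lower 22 mm, 26 mm above that. About 70 g. Upright at the start (z axis up).
- stopper_center (a point): Centre of the blue sink stopper, 19 mm above its underside. A disc 74 mm in diameter and 9 mm thick with an upright round pull knob, 24 mm in diameter, in its middle, reaching from 9 to 38 mm above the underside. About 90 g; grip it by the knob. Upright at the start (z axis up).
- tin_center (a point): Centre of the closed aluminium tin, 17 mm above its underside. A box 84 mm (local x) by 54 mm (local y) by 34 mm tall. About 110 g; grip it across the 54 mm. Upright at the start (z axis up).
- mat_tin_spot (a point): Centre of the rectangular outline (96 mm along local x by 66 mm along local y) on a fixed square dark mat, 110 mm wide. The point lies on the mat's top, 5 mm above the floor; z up.
- mat_stopper_spot (a point): Centre of the large round outline (84 mm in diameter) on a fixed square dark mat, 110 mm wide, for the stopper. The point lies on the mat's top, 5 mm above the floor; z up.
- mat_aerator_spot (a point): Centre of the small round outline (42 mm in diameter) on a fixed square dark mat, 110 mm wide, for the aerator. The point lies on the mat's top, 5 mm above the floor; z up.
- platter_spot (a point): Centre of the round outline (62 mm in diameter) on the grey turntable, for the soap pump. The point lies on the platter's top, 24.5 mm above the floor; z up. The platter is 164 mm in diameter and turns freely about its upright axis, which lies 47 mm from this point towards local -x (marked by a steel dot); sideways pushes spin it.
Mind the look-alikes: they are no part of the job. What is shaped like the part that bears mat_tin_spot but green is not meant.

How it is judged:
By the outcome, as a careful person would: the job done as asked, in the order asked, and still so for the second after the job is handed in, with the robot touching nothing.
It also fails if it takes over 128 s, if anything falls off the work surface, if the arm or the gripper's body presses on something with over 40 N, if the wrist force passes 120 N, or if a joint passes its speed limit or range.

## Working session

There is one attempt and no reset: what is moved stays moved. The work goes in short steps, Python scripts to look and compute and a tool call to move; the robot and the scene stay as the last step left them, time stands still between calls to the robot, and variables do not carry over. Pictures are saved under pics/ and viewed, and the job is handed in when it is done.

Besides the shell and the picture viewer there is one more tool, called by a JSON object that holds its "fn" and its "kwargs". play_rows: Moves the arm, as the interface text tells. Its arguments: {"type":"object","properties":{"series":{"type":"array","items":{"type":"array","items":{"type":"number"}}},"newtons":{"type":"number"}},"required":["series"]}

```bash
ls; mkdir -p pics; cat > h.py <<'E'
import numpy as np, cv2
from cell import status, optics, sign_off, bot
def snap(n, f=None):
    s=optics.snapshot(n)
    if f: cv2.imwrite('pics/'+f, s['img'])
    return s
def ray(s,u,v):
    K=s['mtx']; k=s['k1']
    x=(u-K[0,2])/K[0,0]; y=(v-K[1,2])/K[1,1]
    rd=np.hypot(x,y); r=rd
    for _ in range(20): r=rd/(1+k*r*r)
    f=r/rd if rd>1e-12 else 1
    return np.array([x*f,y*f,1.0])
def plane(s,u,v,z):
    T=s['cam_to_world']; d=T[:3,:3]@ray(s,u,v); o=T[:3,3]
    return o+d*(z-o[2])/d[2]
def dep(s,u,v):
    T=s['cam_to_world']; D=s['depth'][int(v),int(u)]
    return T[:3,:3]@(ray(s,u,v)*D)+T[:3,3]
def proj(s,p):
    T=s['cam_to_world']; c=T[:3,:3].T@(np.asarray(p)-T[:3,3]); x,y=c[0]/c[2],c[1]/c[2]
    f=1+s['k1']*(x*x+y*y); K=s['mtx']
    return np.array([K[0,0]*x*f+K[0,2],K[1,1]*y*f+K[1,2]])
def cloud(s):
    h,w=s['depth'].shape; K=s['mtx']
    P=np.zeros((h,w,3))
    u,v=np.meshgrid(np.arange(w),np.arange(h))
    x=(u-K[0,2])/K[0,0]; y=(v-K[1,2])/K[1,1]; rd=np.hypot(x,y); r=rd.copy()
    for _ in range(20): r=rd/(1+s['k1']*r*r)
    f=np.where(rd>1e-9,r/np.maximum(rd,1e-9),1); D=s['depth']
    C=np.stack([x*f*D,y*f*D,D],-1)
    T=s['cam_to_world']; return C@T[:3,:3].T+T[:3,3]
E
python3 - <<'E'
from h import *
print(bot.hold_point_z, [a for a in dir(bot) if a[0]!='_'])
print(status.get_state())
for n in ['scene','side','wrist']:
    s=snap(n,n+'0.png'); print(n,s['mtx'].tolist(),s['k1'],s['cam_to_world'].round(3).tolist())
E
```

```text
pics
0.0187 ['IKError', 'hold_point_z']
{'t': 0.0, 'joint_positions': array([-1.34201344e-01,  3.26939002e-01, -1.93565406e-01,  1.05197523e+00,
       -8.59990822e-06,  1.43664421e+00]), 'joint_vel': array([-0.00014311,  0.0019122 , -0.00126781,  0.00071375, -0.00110679,
        0.00049924]), 'joint_efforts': array([-1.24197268e-03, -4.43398941e+01,  2.62443137e+01,  1.56443648e-02,
       -1.97191571e-04, -6.55614656e-06]), 'tool_pos': array([5.49438988e-01, 8.38222048e-05, 2.30511486e-01]), 'tool_rot': array([ 0.49951602,  0.49964896,  0.50045902, -0.5003753 ]), 'contact_force': array([-0.06384661,  0.46721324, -0.76053725]), 'torque': array([ 0.01858888, -0.01788774,  0.01065526]), 'opening': 1.0014578084525}
scene [[511.34171115320146, 0.0, 271.7363403487251], [0.0, 511.34171115320146, 215.43966714522693], [0.0, 0.0, 1.0]] 0.053209125442073804 [[-0.549, 0.462, -0.696, 1.393], [0.836, 0.322, -0.445, 0.682], [0.018, -0.827, -0.563, 0.794], [0.0, 0.0, 0.0, 1.0]]
side [[540.220637234939, 0.0, 282.8907099181746], [0.0, 540.220637234939, 201.35942876700753], [0.0, 0.0, 1.0]] 0.029684642726259945 [[-0.933, -0.255, 0.252, 0.05], [-0.358, 0.702, -0.616, 1.084], [-0.02, -0.665, -0.746, 1.296], [0.0, 0.0, 0.0, 1.0]]
wrist [[302.5680893513138, 0.0, 278.21244211297903], [0.0, 302.5680893513138, 207.30637109942884], [0.0, 0.0, 1.0]] -0.06060617953717721 [[1.0, -0.0, -0.002, 0.55], [-0.001, -0.958, -0.287, 0.073], [-0.002, 0.287, -0.958, 0.373], [0.0, 0.0, 0.0, 1.0]]
```

View pics/scene0.png

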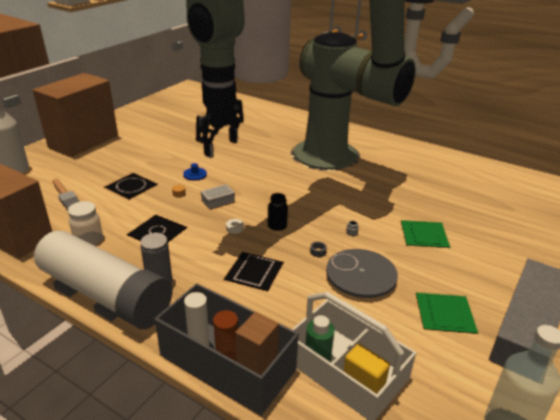

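View pics/side0.png

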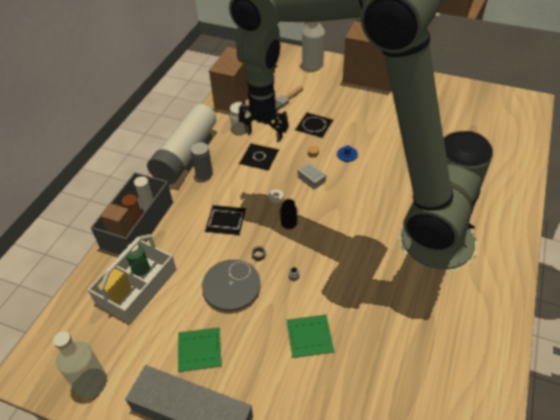

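View pics/wrist0.png

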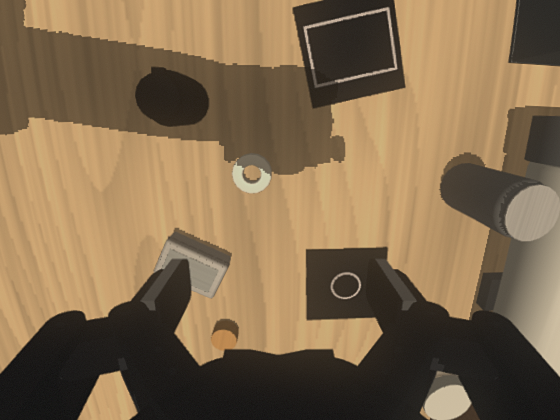

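The scene view shows the tin at (218,197), stopper (195,172), pump (278,213), a white ring (235,226), an orange cylinder (179,190), a dark ring (318,248) and a small chrome item (353,228). The mats are at (131,185) large circle, (157,230) small circle and (255,270) rectangle, with two green look-alike mats. The turntable is at (362,272). Next I'll crop in closer.

```bash
python3 - <<'E'
from h import *
s=cv2.imread('pics/scene0.png'); d=cv2.imread('pics/side0.png')
a=cv2.resize(s[150:310,90:290],None,fx=4,fy=3.75,interpolation=cv2.INTER_CUBIC);cv2.imwrite('pics/c1.png',a)
a=cv2.resize(s[200:310,210:410],None,fx=4,fy=4,interpolation=cv2.INTER_CUBIC);cv2.imwrite('pics/c2.png',a)
a=cv2.resize(d[170:310,190:340],None,fx=4.2,fy=4.2,interpolation=cv2.INTER_CUBIC);cv2.imwrite('pics/c3.png',a)
for n in ['scene','side']:
  snap(n)
  for t in ['pump_center','aerator_center','stopper_center','tin_center','mat_tin_spot','mat_stopper_spot','mat_aerator_spot','platter_spot']:
    print(n,t,[(np.round(r['point'],3).tolist(),round(r['p'],2)) for r in optics.landmark_of(n,t)[:4]])
E
```

```text
scene pump_center [([0.44, 0.093, 0.044], 0.97)]
scene aerator_center [([0.361, 0.272, 0.016], 0.43)]
scene stopper_center [([0.356, -0.26, 0.018], 0.65)]
scene tin_center [([0.437, -0.11, 0.016], 0.57)]
scene mat_tin_spot [([0.252, 0.43, 0.002], 0.84), ([0.632, 0.153, 0.007], 0.76), ([0.514, 0.567, 0.005], 0.75)]
scene mat_stopper_spot [([0.514, -0.374, 0.004], 0.86)]
scene mat_aerator_spot [([0.644, -0.153, 0.004], 0.62), ([0.36, 0.273, 0.015], 0.58)]
scene platter_spot [([0.506, 0.321, 0.02], 0.91), ([0.359, -0.26, 0.019], 0.55)]
side pump_center [([0.442, 0.093, 0.042], 0.6)]
side aerator_center [([0.355, 0.273, 0.016], 0.65)]
side stopper_center [([0.362, -0.262, 0.022], 0.85)]
side tin_center [([0.439, -0.11, 0.019], 0.58)]
side mat_tin_spot [([0.252, 0.427, 0.004], 0.72), ([0.508, 0.565, 0.005], 0.64), ([0.634, 0.147, 0.004], 0.59)]
side mat_stopper_spot [([0.521, -0.376, 0.004], 0.93), ([0.443, 0.097, 0.045], 0.51)]
side mat_aerator_spot [([0.634, -0.147, 0.006], 0.78)]
side platter_spot [([0.504, 0.322, 0.023], 0.74)]
```

View pics/c1.png

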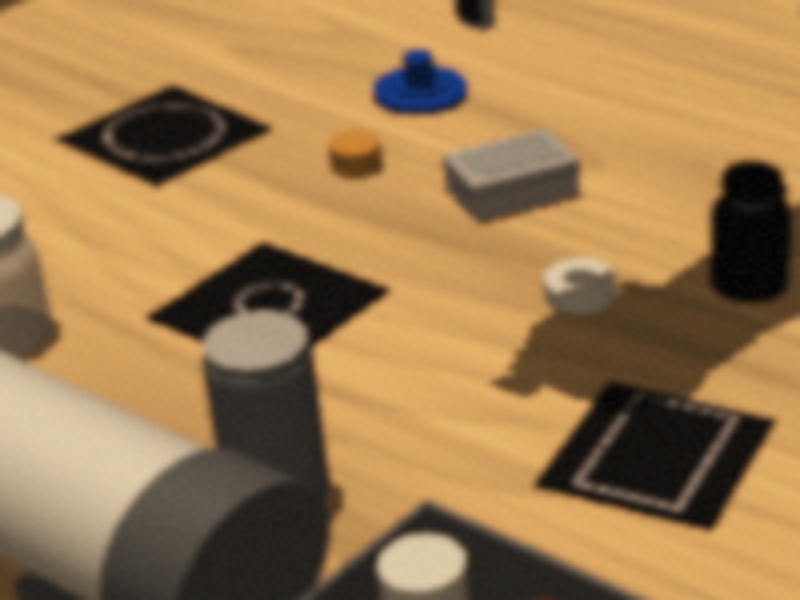

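View pics/c2.png

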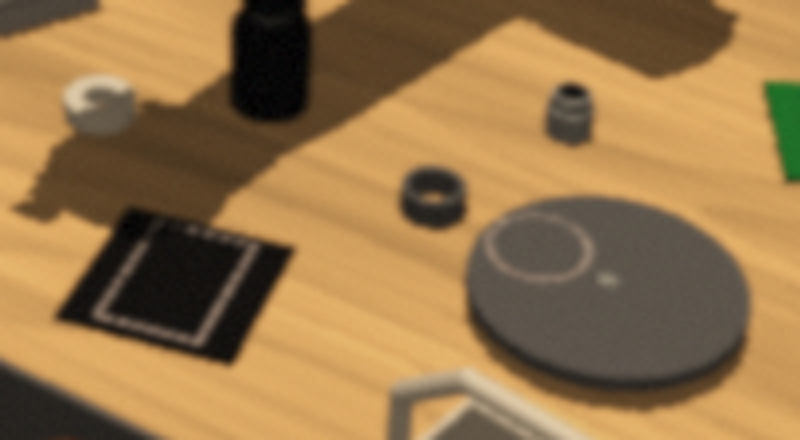

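View pics/c3.png

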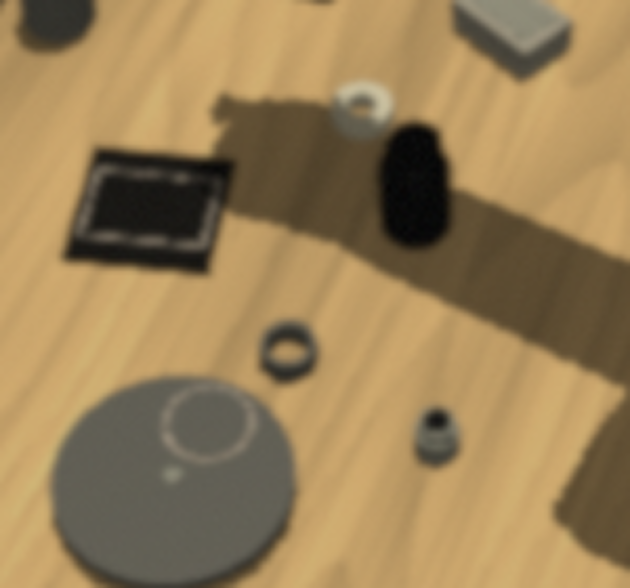

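The aerator is the chrome stepped item at scene (353,228). The dark ring (318,248), white ring (235,226) and orange cylinder (179,190) don't fit its description. The pump is the black bottle (278,213), the tin is (218,197), the stopper is (195,172), and the tin mat is the dark one (255,270), not the green ones. Next I'll survey with the wrist camera over the pump, aerator and platter.

{"fn": "play_rows", "kwargs": {"series": [[0.085,-0.03,0.04,0.03,0,0,0],[0.085,-0.06,0.09,0.06,0,0,0],[0.085,-0.09,0.13,0.09,0,0,0],[0.085,-0.1,0.16,0.1,0,0,0],[0.085,-0.1,0.16,0.1,0,0,0],[0.085,-0.1,0.16,0.1,0,0,0],[0.085,-0.1,0.16,0.1,0,0,0],[0.085,-0.1,0.16,0.1,0,0,0]]}}

```text
t: 1.85
tool_pos: [0.4503, 0.1589, 0.3302]
tool_rot: [-0.499, -0.5, -0.5, 0.501]
contact_force: [-0.2, -0.0, 0.5]
opening: 0.996
```

```bash
python3 - <<'E'
from h import *
import pickle
S={n:snap(n,n+'1.png') for n in ['wrist','scene','side']}
pickle.dump(S,open('s1.pkl','wb'))
print(status.get_state()['tool_pos'])
for k,p in dict(aer=(0.358,.273,.032),pump=(.441,.093,.092),plat=(.505,.321,.0245),mt=(.633,.15,.005)).items(): print(k,[(n,proj(S[n],p).round()) for n in S])
E
```

```text
[0.45026613 0.15896712 0.33038991]
aer [('wrist', array([211.,  86.])), ('scene', array([354., 223.])), ('side', array([293., 270.]))]
pump [('wrist', array([272., 225.])), ('scene', array([279., 196.])), ('side', array([288., 203.]))]
plat [('wrist', array([319.,  49.])), ('scene', array([344., 262.])), ('side', array([239., 270.]))]
mt [('wrist', array([395., 171.])), ('scene', array([254., 270.])), ('side', array([224., 219.]))]
```

View pics/wrist1.png

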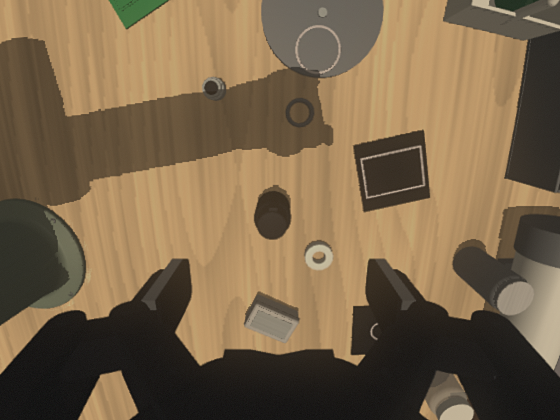

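View pics/scene1.png

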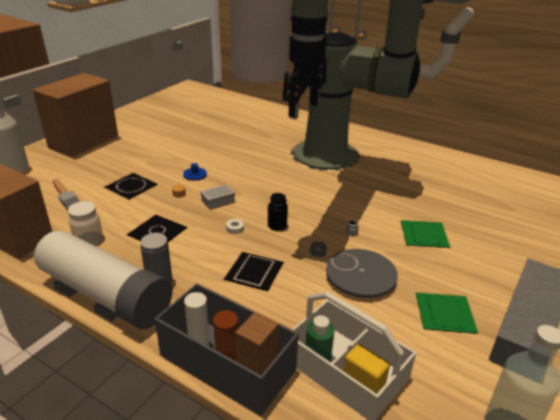

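The wrist view shows the aerator at (213,87), pump (272,212), platter outline (318,48) with its steel dot (322,12), and the tin mat (391,171). Now I'll fit exact positions.

```bash
cat > m.py <<'E'
from h import *
from scipy.optimize import least_squares
def circfit(P,r=None):
    c0=P.mean(0)
    if r is None:
        f=lambda q: np.hypot(P[:,0]-q[0],P[:,1]-q[1])-q[2]; x0=[*c0,.03]
    else:
        f=lambda q: np.hypot(P[:,0]-q[0],P[:,1]-q[1])-r; x0=c0
    s=least_squares(f,x0,loss='soft_l1',f_scale=.001); return s.x,np.sqrt(np.mean(s.fun**2))
def planemap(s,z):
    S=dict(s); C=cloud({**s,'depth':np.ones_like(s['depth'])}); o=s['cam_to_world'][:3,3]
    d=C-o; return o+d*((z-o[2])/d[...,2])[...,None]
def outline(s,c,rad,z,thr=30):
    """bright outline pixels near c, within annulus rad*(.7,1.3)"""
    M=planemap(s,z); R=np.hypot(M[...,0]-c[0],M[...,1]-c[1])
    g=s['img'].astype(float).mean(2); w=R<rad*1.25
    med=np.median(g[w]); k=w&(g>med+thr)&(R>rad*.75)
    return M[k][:,:2],g,med
def circ_out(s,c,rad,z,thr=30):
    for _ in range(3):
        P,g,m=outline(s,c,rad,z,thr); q,e=circfit(P); c=q[:2]
    return q,e,len(P)
def rect_out(s,c,rad,z,thr=30):
    M=planemap(s,z); g=s['img'].astype(float).mean(2)
    R=np.hypot(M[...,0]-c[0],M[...,1]-c[1]); m=R<rad
    med=np.median(g[R<.03]); sat=s['img'].max(2).astype(int)-s['img'].min(2)
    k=m&(g>med+thr)&(sat<60)
    P=M[k][:,:2].astype(np.float32)
    return cv2.minAreaRect(P),P
def blob(s,c,rad,z0,z1):
    C=cloud(s); k=(s['depth']>0)&(np.hypot(C[...,0]-c[0],C[...,1]-c[1])<rad)&(C[...,2]>z0)&(C[...,2]<z1)
    return C[k]
E
python3 - <<'E'
from m import *
import pickle
S=pickle.load(open('s1.pkl','rb'))
for n in S:
    s=S[n]; print(n)
    try: print(' plat',circ_out(s,(.505,.321),.031,.0245))
    except Exception as e: print(e)
    try:
        r,P=rect_out(s,(.633,.15),.068,.005); print(' tinmat',r,len(P))
    except Exception as e: print(e)
    B=blob(s,(.441,.093),.05,.085,.1); print(' pumptop',len(B),B.mean(0),cv2.minEnclosingCircle(B[:,:2].astype(np.float32)))
    B=blob(s,(.441,.093),.05,.01,.06); print(' pumpbody',len(B),circfit(B[:,:2],.027) if len(B) else 0)
    B=blob(s,(.358,.273),.03,.025,.04); print(' aertop',len(B),B.mean(0),cv2.minEnclosingCircle(B[:,:2].astype(np.float32)))
    B=blob(s,(.358,.273),.03,.006,.02); print(' aerbody',len(B),circfit(B[:,:2],.016) if len(B) else 0)
    B=blob(s,(.36,.27),.06,-.02,.003); print(' floor',B[:,2].mean(),np.std(B[:,2]))
E
```

```text
wrist
 plat (array([0.50344845, 0.32072176, 0.02955002]), np.float64(0.001380932812274461), 269)
 tinmat ((0.6289709210395813, 0.14910642802715302), (0.11165202409029007, 0.11153577268123627), 13.043749809265137) 652
 pumptop 757 [0.44116799 0.09393075 0.09174362] ((0.4410575330257416, 0.09423615038394928), 0.023303791880607605)
 pumpbody 266 (array([0.44100683, 0.09097583]), np.float64(0.00021957714089198597))
 aertop 305 [0.3582405  0.27167747 0.0320323 ] ((0.3574201464653015, 0.27219241857528687), 0.013534505851566792)
 aerbody 36 (array([0.35656906, 0.27180344]), np.float64(0.00022716302504952553))
 floor 0.0002370464462794115 0.0009017282337545241
scene
 plat (array([0.50365316, 0.31973501, 0.0296199 ]), np.float64(0.0010555615496615242), 20)
 tinmat ((0.6334880590438843, 0.14961475133895874), (0.1101846843957901, 0.10879118740558624), 12.89358901977539) 369
 pumptop 146 [0.44740133 0.09382877 0.09144859] ((0.44332650303840637, 0.09409834444522858), 0.023389000445604324)
 pumpbody 323 (array([0.44223292, 0.08984462]), np.float64(0.00168963750094776))
 aertop 69 [0.36310192 0.271
[... 169 characters left out ...]
0.0005545184782080944 0.0013673137659625907
side
 plat (array([0.51065989, 0.31341463, 0.03315104]), np.float64(0.0026406489752306478), 40)
 tinmat ((0.6284418106079102, 0.15097621083259583), (0.10957276821136475, 0.11263709515333176), 13.361156463623047) 330
 pumptop 133 [0.44052747 0.09666381 0.09120537] ((0.44095784425735474, 0.09493497014045715), 0.024894792586565018)
 pumpbody 185 (array([0.44107434, 0.09205153]), np.float64(0.0022096939083732898))
 aertop 68 [0.3563966  0.27528463 0.03140496] ((0.355560302734375, 0.27417558431625366), 0.014578401111066341)
 aerbody 38 (array([0.3584428 , 0.27143593]), np.float64(0.0030131052609382735))
 floor -0.0007926882121693555 0.002273680909921517
```

```bash
python3 - <<'E'
from m import *
import pickle
S=pickle.load(open('s1.pkl','rb'));s=S['wrist']
print(status.get_state()['joint_positions'].round(3), status.get_state()['tool_pos'])
print('dot',plane(s,322,12,.0245),'ring',plane(s,319,256,.01),'dring',plane(s,300,111,.01))
E
```

```text
[ 0.185  0.142 -0.18   1.251 -0.     1.758] [0.45026613 0.15896712 0.33038991]
dot [0.50821887 0.36742075 0.0245    ] ring [0.51785586 0.0068532  0.01      ] dring [0.48173241 0.24000025 0.01      ]
```

{"fn": "play_rows", "kwargs": {"series": [[0.08,0,-0.01,0,0,0,8],[0.08,0,-0.02,0,0,0,16],[0.08,0,-0.03,0,0,0,24],[0.08,-0.003,-0.04,0,0,0,32],[0.08,-0.006,-0.05,0,0,0,40],[0.08,-0.009,-0.06,-0.02,0,0,48],[0.08,-0.009,-0.068,-0.05,0,0,56],[0.08,-0.009,-0.068,-0.09,0,0,64],[0.08,-0.009,-0.068,-0.13,0,0,72],[0.08,-0.009,-0.068,-0.15,0,0,80]]}}

```text
t: 3.0
tool_pos: [0.439, 0.0911, 0.1779]
tool_rot: [0.703, 0.06, 0.706, -0.06]
contact_force: [-0.6, -0.5, 0.5]
opening: 0.935
```

{"fn": "play_rows", "kwargs": {"series": [[0.08,0,0,0,0,0,8],[0.08,0,0,0,0,0,10],[0.08,0,0,0,0,0,10],[0.08,0,0,0,0,0,10]]}}

```text
t: 3.4
tool_pos: [0.4411, 0.0916, 0.1811]
tool_rot: [0.707, 0.001, 0.707, -0.001]
contact_force: [-0.3, 0.9, 0.2]
opening: 0.945
```

```bash
python3 - <<'E'
from m import *
s=snap('wrist','w2.png'); st=status.get_state(); print(st['tool_pos'],st['tool_rot'],st['joint_positions'].round(2))
B=blob(s,(.441,.093),.05,.085,.1); print(' pumptop',len(B),B.mean(0),cv2.minEnclosingCircle(B[:,:2].astype(np.float32)))
B=blob(s,(.441,.093),.05,.01,.06); print(' pumpbody',len(B),circfit(B[:,:2],.027) if len(B) else 0)
E
```

```text
[0.44116656 0.09166796 0.18123433] [ 7.07094987e-01  4.96308110e-04  7.07118215e-01 -5.11908303e-04] [ 0.04  0.19 -0.52  0.87 -0.    0.04]
 pumptop 2094 [0.43944704 0.09278709 0.09176123] ((0.44045326113700867, 0.09436337649822235), 0.023276854306459427)
 pumpbody 363 (array([0.44119971, 0.09174252]), np.float64(0.000151087585174883))
```

View pics/w2.png

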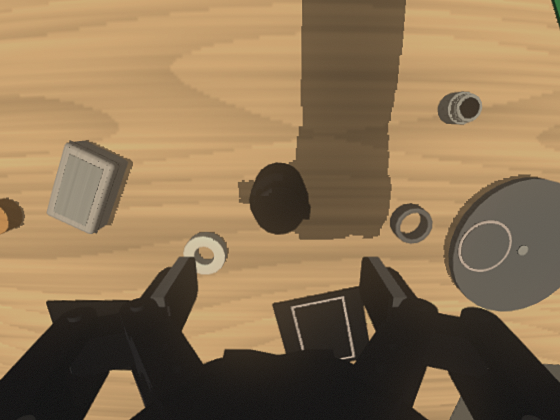

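The pump is centred under the gripper at (0.441, 0.092), so I'll descend and grip it.

{"fn": "play_rows", "kwargs": {"series": [[0.08,0,0,-0.04,0,0,0],[0.08,0,0,-0.08,0,0,0],[0.08,0,0,-0.115,0,0,0],[0.08,0,0,-0.14,0,0,0],[0.08,0,0,-0.152,0,0,0],[0.08,0,0,-0.152,0,0,0],[0.04,0,0,-0.152,0,0,0],[0.04,0,0,-0.152,0,0,0],[0.04,0,0,-0.152,0,0,0],[0.04,0,0,-0.152,0,0,0]], "newtons": 35}}

```text
t: 4.45
tool_pos: [0.4421, 0.0919, 0.0305]
tool_rot: [0.708, -0.0, 0.706, -0.0]
contact_force: [-1.0, -0.2, 6.8]
opening: 0.624
```

{"fn": "play_rows", "kwargs": {"series": [[0.04,0,0,0,0,0,0],[0.04,0,0,0.02,0,0,0],[0.04,0,0,0.05,0,0,0],[0.04,0,0,0.08,0,0,0],[0.04,0,0,0.08,0,0,0]]}}

```text
t: 4.95
tool_pos: [0.4439, 0.0922, 0.1129]
tool_rot: [0.71, 0.0, 0.705, 0.0]
contact_force: [1.5, -0.4, -2.3]
opening: 0.623
```

{"fn": "play_rows", "kwargs": {"series": [[0.04,0.01,0.03,0,0,0,0],[0.04,0.02,0.07,0,0,0,0],[0.04,0.03,0.11,0,0,0,0],[0.04,0.045,0.15,0,0,0,0],[0.04,0.055,0.19,0,0,0,0],[0.04,0.062,0.22,0,0,0,0],[0.04,0.062,0.228,0,0,0,0],[0.04,0.062,0.228,0,0,0,0],[0.04,0.062,0.228,0,0,0,0],[0.04,0.062,0.228,0,0,0,0]]}}

```text
t: 5.95
tool_pos: [0.5025, 0.3186, 0.1089]
tool_rot: [0.707, 0.0, 0.708, -0.001]
contact_force: [-0.1, -0.9, -2.3]
opening: 0.623
```

```bash
python3 - <<'E'
from m import *
s=snap('wrist','w3.png'); st=status.get_state(); print(st['tool_pos'],st['tool_rot'],st['joint_positions'].round(2),st['contact_force'])
try: print(circ_out(s,(.5035,.3205),.031,.0245))
except Exception as e: print(e)
s=snap('side','side3.png')
E
```

```text
[0.50271993 0.31863645 0.1091041 ] [ 7.06849892e-01  3.25140287e-04  7.07363087e-01 -7.66256526e-04] [ 0.44  0.51 -0.24  0.82 -0.    0.44] [-0.11907443 -1.16559947 -1.94394163]
(array([0.5089707 , 0.31807157, 0.0344142 ]), np.float64(0.0038882987453309043), 1716)
```

View pics/w3.png

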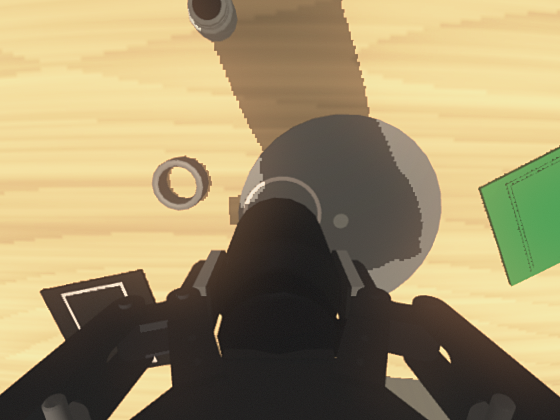

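The wrist view shows the outline arc at (245–322, 177–215) behind the held pump, and the steel dot at (341,221). I'll fit the arc.

```bash
python3 - <<'E'
from m import *
s=snap('wrist'); g=s['img'].astype(int).mean(2)
M=planemap(s,.0245)
# local contrast tophat
t=cv2.morphologyEx(s['img'].mean(2).astype(np.uint8),cv2.MORPH_TOPHAT,np.ones((9,9)))
k=np.zeros_like(t,bool); k[172:215,243:326]=t[172:215,243:326]>22
R=np.hypot(M[...,0]-.5035,M[...,1]-.3205); k&=(R<.037)&(R>.02)
P=M[k][:,:2]; print(len(P),circfit(P),circfit(P,.0297))
print('dot',plane(s,341,221,.0245))
B=blob(s,(.503,.3195),.06,.085,.14); 
a=s['img'].copy(); a[k]=(0,0,255); cv2.imwrite('pics/w3b.png',cv2.resize(a[150:260,200:400],None,fx=4,fy=4))
E
```

```text
527 (array([0.5035753 , 0.320828  , 0.02954537]), np.float64(0.001461222943249095)) (array([0.5037717 , 0.32082246]), np.float64(0.0014642014989396325))
dot [0.50945907 0.36846014 0.0245    ]
```

View pics/w3b.png

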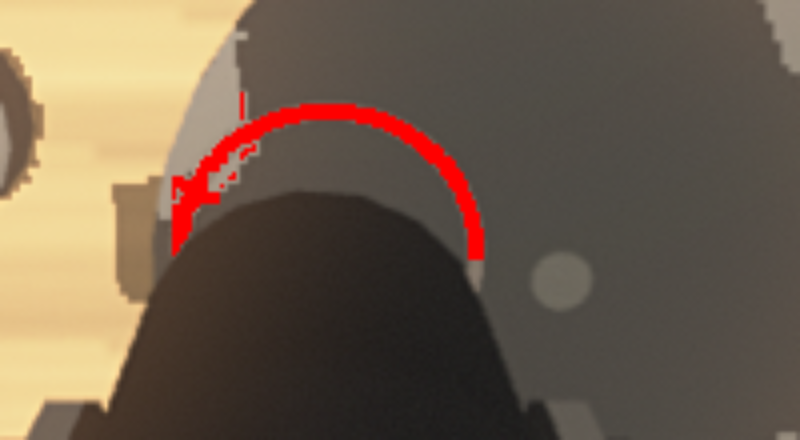

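{"fn": "play_rows", "kwargs": {"series": [[0.04,0.0015,0.002,-0.015,0,0,0],[0.04,0.0015,0.002,-0.03,0,0,0],[0.04,0.0015,0.002,-0.04,0,0,0],[0.04,0.0015,0.002,-0.048,0,0,0],[0.04,0.0015,0.002,-0.051,0,0,0],[0.04,0.0015,0.002,-0.053,0,0,0],[0.04,0.0015,0.002,-0.053,0,0,0],[0.04,0.0015,0.002,-0.053,0,0,0]]}}

```text
t: 6.9
tool_pos: [0.5049, 0.3222, 0.0567]
tool_rot: [0.707, 0.0, 0.707, 0.0]
contact_force: [0.6, -0.3, -1.5]
opening: 0.617
```

{"fn": "play_rows", "kwargs": {"series": [[0.04,0,0,0,0,0,0],[0.04,0,0,0,0,0,0]]}}

```text
t: 7.1
tool_pos: [0.5048, 0.3222, 0.0567]
tool_rot: [0.707, 0.0, 0.707, 0.0]
contact_force: [-0.7, -0.6, -1.7]
opening: 0.624
```

```bash
python3 - <<'E'
from m import *
for i in range(3):
  s=snap('side'); st=status.get_state(); print(st['tool_pos'],st['contact_force'])
E
```

```text
[0.50468805 0.32211792 0.05660848] [ 0.10473686 -0.67180954 -1.34306307]
[0.50467384 0.32209089 0.05654962] [ 0.10563988  0.14331748 -2.95458858]
[0.50460085 0.32206326 0.05644907] [ 0.14703864 -0.26636203 -2.37279171]
```

{"fn": "play_rows", "kwargs": {"series": [[0.04,0,-0.0015,0,0,0,0],[0.04,0,-0.0015,0,0,0,0],[0.04,0,-0.0015,-0.001,0,0,0],[0.04,0,-0.0015,-0.0015,0,0,0],[0.04,0,-0.0015,-0.002,0,0,0],[0.04,0,-0.0015,-0.002,0,0,0]]}}

```text
t: 7.85
tool_pos: [0.505, 0.3206, 0.055]
tool_rot: [0.708, 0.0, 0.707, 0.0]
contact_force: [-1.2, -1.4, 4.3]
opening: 0.617
```

It's touching down with a light force, so I'll open gradually.

{"fn": "play_rows", "kwargs": {"series": [[0.052,0,0,0,0,0,0],[0.056,0,0,0,0,0,0],[0.06,0,0,0,0,0,0],[0.066,0,0,0,0,0,0],[0.075,0,0,0,0,0,0],[0.078,0,0,0,0,0,0],[0.078,0,0,0,0,0,0],[0.078,0,0,0.01,0,0,0],[0.078,0,0,0.03,0,0,0],[0.078,0,0,0.06,0,0,0]], "newtons": 20}}

```text
t: 8.85
tool_pos: [0.5033, 0.3199, 0.1141]
tool_rot: [0.706, -0.0, 0.708, -0.001]
contact_force: [0.8, 0.4, 0.0]
opening: 0.913
```

{"fn": "play_rows", "kwargs": {"series": [[0.078,-0.02,-0.01,0.04,0,0,0],[0.078,-0.05,-0.02,0.08,0,0,0],[0.078,-0.09,-0.04,0.12,0,0,0],[0.078,-0.11,-0.045,0.14,0,0,0],[0.078,-0.11,-0.045,0.14,0,0,0],[0.078,-0.11,-0.045,0.14,0,0,0],[0.078,-0.11,-0.045,0.14,0,0,0]]}}

```text
t: 9.55
tool_pos: [0.395, 0.2756, 0.2537]
tool_rot: [0.707, 0.0, 0.707, -0.0]
contact_force: [-0.4, -0.1, -0.3]
opening: 0.913
```

```bash
python3 - <<'E'
from m import *
s=snap('wrist','w4.png'); st=status.get_state(); print(st['t'],st['tool_pos'],st['joint_positions'].round(2))
t=cv2.morphologyEx(s['img'].mean(2).astype(np.uint8),cv2.MORPH_TOPHAT,np.ones((9,9)))
M=planemap(s,.0245); R=np.hypot(M[...,0]-.5035,M[...,1]-.3205); k=(t>22)&(R<.037)&(R>.02); P=M[k][:,:2]; print(len(P),circfit(P,.0297))
B=blob(s,(.5035,.3205),.05,.035,.085); print(' pumpbody',len(B),circfit(B[:,:2],.027))
B=blob(s,(.5035,.3205),.05,.11,.13); print(' top',len(B),B[:,2].mean(),cv2.minEnclosingCircle(B[:,:2].astype(np.float32)))
B=blob(s,(.358,.273),.03,.025,.04); print(' aertop',len(B),B.mean(0),cv2.minEnclosingCircle(B[:,:2].astype(np.float32)))
B=blob(s,(.358,.273),.03,.006,.02); print(' aerbody',len(B),circfit(B[:,:2],.016) if len(B) else 0)
E
```

```text
9.6 [0.39484841 0.27550109 0.25330525] [ 0.46  0.19 -0.32  1.06 -0.    0.46]
213 (array([0.50336732, 0.32053772]), np.float64(0.002478268714811266))
 pumpbody 720 (array([0.50437931, 0.32058516]), np.float64(0.00034096642681908545))
 top 1110 0.11598218997437434 ((0.5034126043319702, 0.3224732279777527), 0.023129509761929512)
 aertop 405 [0.3570187  0.27206274 0.03213413] ((0.35743269324302673, 0.27212756872177124), 0.013635982759296894)
 aerbody 14 (array([0.35751444, 0.27204414]), np.float64(0.0001657786377664327))
```

View pics/w4.png

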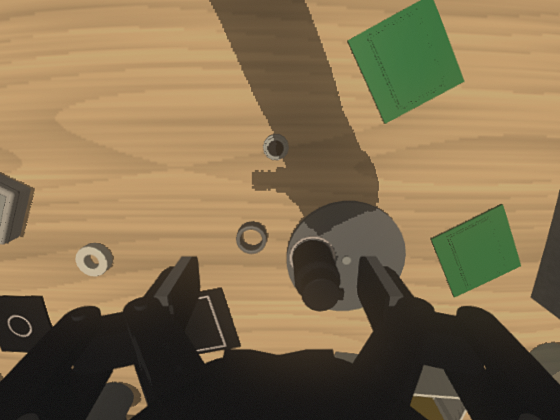

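```bash
python3 - <<'E'
from m import *
s=snap('wrist')
i=cv2.imread('pics/w4.png'); cv2.imwrite('pics/w4c.png',cv2.resize(i[190:320,270:420],None,fx=4.5,fy=4.5,interpolation=cv2.INTER_CUBIC))
print('dot',plane(s,347,261,.0245))
E
```

```text
dot [0.50910439 0.36844987 0.0245    ]
```

View pics/w4c.png

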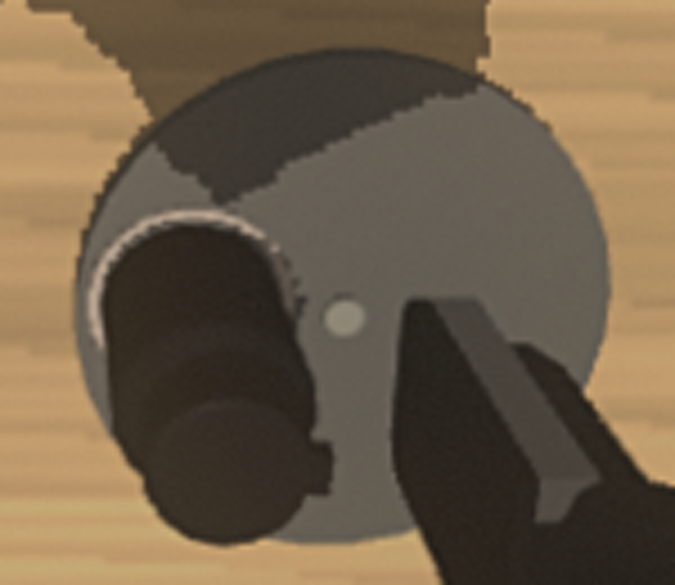

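The pump is within about 1 mm of the outline centre and the dot hasn't moved. Next is the aerator.

{"fn": "play_rows", "kwargs": {"series": [[0.06,-0.02,-0.0035,-0.03,0,0,0],[0.06,-0.035,-0.0035,-0.07,0,0,0],[0.06,-0.0375,-0.0035,-0.11,0,0,0],[0.06,-0.0375,-0.0035,-0.15,0,0,0],[0.06,-0.0375,-0.0035,-0.18,0,0,0],[0.06,-0.0375,-0.0035,-0.19,0,0,0],[0.06,-0.0375,-0.0035,-0.19,0,0,0],[0.06,-0.0375,-0.0035,-0.19,0,0,0]]}}

```text
t: 10.45
tool_pos: [0.3578, 0.2723, 0.0648]
tool_rot: [0.707, 0.0, 0.707, 0.0]
contact_force: [0.1, 0.8, 0.6]
opening: 0.704
```

```bash
python3 - <<'E'
from m import *
s=snap('wrist','w5.png'); st=status.get_state(); print(st['t'],st['tool_pos'],st['opening'])
B=blob(s,(.358,.273),.03,.028,.04); print(' aertop',len(B),B.mean(0),cv2.minEnclosingCircle(B[:,:2].astype(np.float32)))
B=blob(s,(.358,.273),.03,.006,.02); print(' aerbody',len(B),circfit(B[:,:2],.016) if len(B) else 0)
E
```

```text
10.5 [0.35822211 0.27259052 0.06534349] 0.7030918599957393
 aertop 1354 [0.35605815 0.27185865 0.03217103] ((0.3574248254299164, 0.27172136306762695), 0.013889435678720474)
 aerbody 242 (array([0.35777048, 0.27184796]), np.float64(0.00019748666755993238))
```

View pics/w5.png

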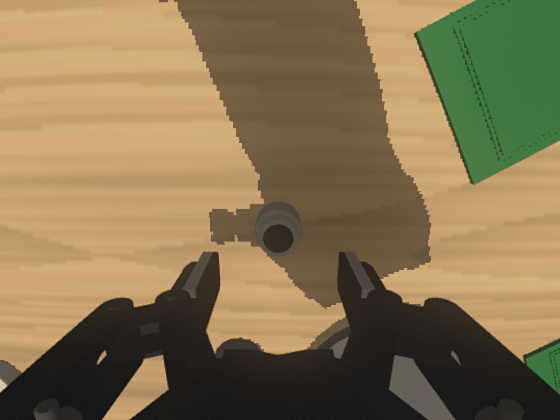

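{"fn": "play_rows", "kwargs": {"series": [[0.06,0,0,-0.025,0,0,0],[0.06,0,0,-0.045,0,0,0],[0.06,0,0,-0.056,0,0,0],[0.06,0,0,-0.059,0,0,0],[0.06,0,0,-0.059,0,0,0],[0.02,0,0,-0.059,0,0,0],[0.02,0,0,-0.059,0,0,0],[0.02,0,0,-0.059,0,0,0],[0.02,0,0,-0.059,0,0,0],[0.02,0,0,-0.059,0,0,0]], "newtons": 30}}

```text
t: 11.5
tool_pos: [0.3577, 0.2724, 0.0062]
tool_rot: [0.708, 0.0, 0.707, 0.0]
contact_force: [-0.8, -0.0, 6.0]
opening: 0.36
```

{"fn": "play_rows", "kwargs": {"series": [[0.02,0,0,0,0,0,0],[0.02,0,0,0.02,0,0,0],[0.02,0,0,0.06,0,0,0],[0.02,0.01,-0.04,0.1,0,0,0],[0.02,0.02,-0.08,0.14,0,0,0],[0.02,0.04,-0.12,0.16,0,0,0],[0.02,0.07,-0.15,0.16,0,0,0],[0.02,0.1,-0.18,0.16,0,0,0],[0.02,0.13,-0.22,0.16,0,0,0],[0.02,0.16,-0.26,0.16,0,0,0]]}}

```text
t: 12.5
tool_pos: [0.5181, 0.0103, 0.166]
tool_rot: [0.708, 0.0, 0.707, 0.0]
contact_force: [0.3, 0.2, -0.1]
opening: 0.356
```

{"fn": "play_rows", "kwargs": {"series": [[0.02,0.02,-0.04,0,0,0,0],[0.02,0.04,-0.08,0,0,0,0],[0.02,0.06,-0.11,0,0,0,0],[0.02,0.06,-0.13,0,0,0,0],[0.02,0.06,-0.13,0,0,0,0],[0.02,0.06,-0.13,0,0,0,0],[0.02,0.06,-0.13,0,0,0,0]]}}

```text
t: 13.2
tool_pos: [0.5765, -0.1169, 0.1653]
tool_rot: [0.707, -0.0, 0.707, 0.001]
contact_force: [0.1, 0.3, -1.1]
opening: 0.356
```

```bash
python3 - <<'E'
from m import *
s=snap('wrist','w6.png'); st=status.get_state(); print(st['t'],st['tool_pos'],st['opening'],st['joint_positions'].round(2))
try: print(circ_out(s,(.637,-.15),.021,.005))
except Exception as e: print(e)
s=snap('side','side6.png')
for n in ['side','scene']:
  s=snap(n); C=cloud(s); k=(abs(C[...,0]-.70)<.1)&(abs(C[...,1]+.13)<.1)&(C[...,2]>.04)&(C[...,2]<.13)&(C[...,0]>.67); P=C[k]; print(n,len(P),P.min(0),P.max(0))
E
```

```text
13.25 [ 0.57665021 -0.11677751  0.1654448 ] 0.356273499410381 [-0.33  0.45 -0.19  0.94  0.   -0.33]
(array([ 0.64236675, -0.15092428,  0.01974157]), np.float64(0.001009207373779987), 149)
side 19 [ 0.75097594 -0.22978802  0.04362168] [ 0.79836844 -0.03021213  0.12374268]
scene 20 [ 0.76648743 -0.22996669  0.06015349] [ 0.79975034 -0.03069692  0.12178568]
```

View pics/w6.png

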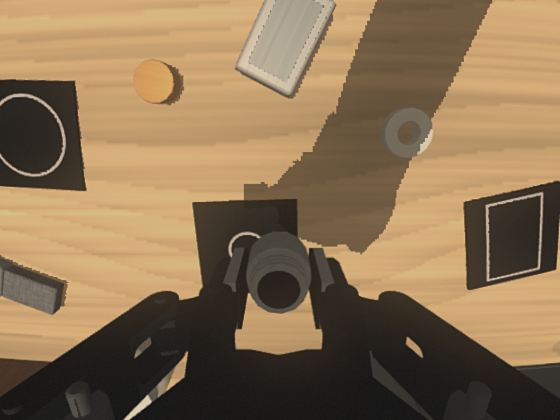

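View pics/side6.png

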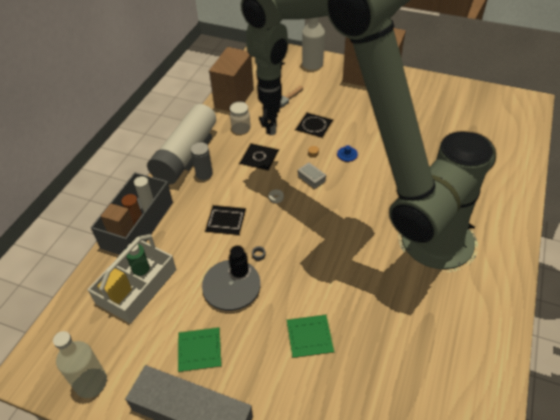

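{"fn": "play_rows", "kwargs": {"series": [[0.02,0.02,-0.01,0,0,0,0],[0.02,0.045,-0.025,0,0,0,0],[0.02,0.063,-0.033,0,0,0,0],[0.02,0.063,-0.033,-0.02,0,0,0],[0.02,0.063,-0.033,-0.05,0,0,0],[0.02,0.063,-0.033,-0.05,0,0,0],[0.02,0.063,-0.033,-0.05,0,0,0]]}}

```text
t: 14.1
tool_pos: [0.6395, -0.1503, 0.1152]
tool_rot: [0.707, 0.0, 0.708, 0.0]
contact_force: [1.1, -0.1, -0.7]
opening: 0.359
```

```bash
python3 - <<'E'
from m import *
s=snap('wrist','w7.png'); st=status.get_state(); print(st['t'],st['tool_pos'],st['opening'],st['joint_positions'].round(2))
for n in ['side','scene','wrist']:
  s=snap(n)
  try: print(n,circ_out(s,(.639,-.15),.021,.005,25))
  except Exception as e: print(e)
E
```

```text
14.15 [ 0.64042296 -0.15075506  0.11635097] 0.36042892577754576 [-0.34  0.61 -0.04  0.92 -0.   -0.34]
side (array([ 0.64064086, -0.15210004,  0.01912435]), np.float64(0.001500045679895396), 8)
scene (array([ 0.62690867, -0.15720059,  0.03224426]), np.float64(0.0029282946922098325), 32)
wrist (array([ 0.64248972, -0.15118189,  0.0195879 ]), np.float64(0.0014385619064340147), 575)
```

View pics/w7.png

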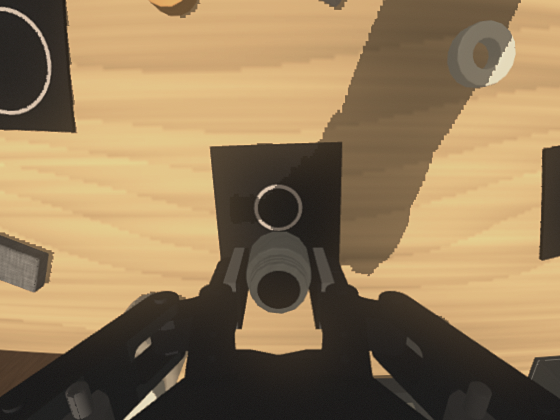

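{"fn": "play_rows", "kwargs": {"series": [[0.02,0.002,-0.0005,-0.03,0,0,0],[0.02,0.002,-0.0005,-0.06,0,0,0],[0.02,0.002,-0.0005,-0.085,0,0,0],[0.02,0.002,-0.0005,-0.097,0,0,0],[0.02,0.002,-0.0005,-0.1,0,0,0],[0.02,0.002,-0.0005,-0.1,0,0,0],[0.02,0.002,-0.0005,-0.1,0,0,0],[0.02,0.002,-0.0005,-0.1,0,0,0]]}}

```text
t: 15.1
tool_pos: [0.6432, -0.1519, 0.0169]
tool_rot: [0.708, -0.0, 0.706, -0.0]
contact_force: [0.2, 0.4, -0.5]
opening: 0.361
```

```bash
python3 - <<'E'
from m import *
s=snap('wrist','w8.png'); st=status.get_state(); print(st['t'],st['tool_pos'],st['contact_force'])
E
```

```text
15.15 [ 0.64295923 -0.1517974   0.01665302] [ 0.09464992 -0.21559339 -0.18359548]
```

View pics/w8.png

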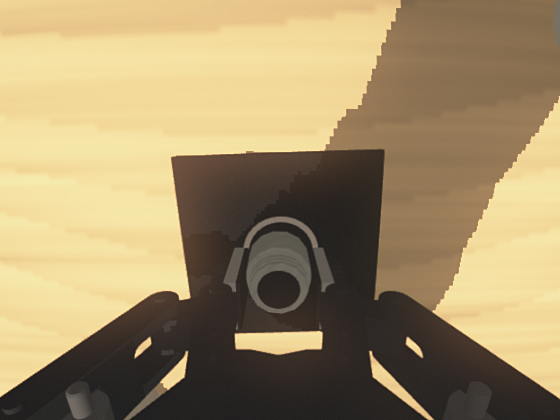

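{"fn": "play_rows", "kwargs": {"series": [[0.02,0,0.0005,-0.003,0,0,0],[0.02,0,0.0005,-0.005,0,0,0],[0.02,0,0.0005,-0.006,0,0,0],[0.02,0,0.0005,-0.006,0,0,0],[0.02,0,0.0005,-0.006,0,0,0]]}}

```text
t: 15.65
tool_pos: [0.6424, -0.1511, 0.0113]
tool_rot: [0.708, -0.0, 0.707, -0.0]
contact_force: [-3.0, 1.7, 11.6]
opening: 0.362
```

{"fn": "play_rows", "kwargs": {"series": [[0.031,0,0,0,0,0,0],[0.035,0,0,0,0,0,0],[0.04,0,0,0,0,0,0],[0.05,0,0,0,0,0,0],[0.055,0,0,0,0,0,0],[0.055,0,0,0.01,0,0,0],[0.055,0,0,0.04,0,0,0],[0.055,0,0,0.08,0,0,0],[0.055,-0.02,0,0.12,0,0,0],[0.055,-0.05,0,0.16,0,0,0]], "newtons": 20}}

```text
t: 16.65
tool_pos: [0.5927, -0.1511, 0.1714]
tool_rot: [0.708, -0.0, 0.706, 0.0]
contact_force: [1.2, 0.3, 0.5]
opening: 0.642
```

{"fn": "play_rows", "kwargs": {"series": [[0.06,-0.02,-0.02,0.03,0,0,0],[0.06,-0.04,-0.05,0.05,0,0,0],[0.06,-0.06,-0.09,0.06,0,0,0],[0.06,-0.06,-0.09,0.06,0,0,0],[0.06,-0.06,-0.09,0.06,0,0,0],[0.06,-0.06,-0.09,0.06,0,0,0]]}}

```text
t: 17.25
tool_pos: [0.532, -0.2402, 0.2291]
tool_rot: [0.707, 0.0, 0.707, 0.0]
contact_force: [0.5, 0.2, -0.8]
opening: 0.705
```

```bash
python3 - <<'E'
from m import *
s=snap('wrist','w9.png'); st=status.get_state(); print(st['t'],st['tool_pos'],st['contact_force'])
for f in (lambda: circ_out(s,(.6425,-.1512),.021,.005,25), lambda: circ_out(s,(.517,-.375),.042,.005,25)):
  try: print(f())
  except Exception as e: print(e)
B=blob(s,(.6425,-.1512),.03,.03,.045); print(' aertop',len(B),B[:,2].mean(),cv2.minEnclosingCircle(B[:,:2].astype(np.float32)))
B=blob(s,(.6425,-.1512),.03,.01,.025); print(' aerbody',len(B),circfit(B[:,:2],.016) if len(B) else 0)
B=blob(s,(.359,-.261),.03,.03,.045); print(' knobtop',len(B),B.mean(0),cv2.minEnclosingCircle(B[:,:2].astype(np.float32)))
B=blob(s,(.359,-.261),.06,.006,.013); print(' disc',len(B),cv2.minEnclosingCircle(B[:,:2].astype(np.float32)))
E
```

```text
17.3 [ 0.53211684 -0.23986686  0.22883017] [ 0.33095773 -0.62452583  0.44677759]
(array([ 0.64196495, -0.15129957,  0.01955555]), np.float64(0.0012705992392019261), 184)
(array([ 0.51763505, -0.37524826,  0.0404899 ]), np.float64(0.0012177523509610576), 690)
 aertop 0 nan ((0.0, 0.0), 0.0)
 aerbody 45 (array([ 0.6425303 , -0.15187774]), np.float64(0.0002254372315513951))
 knobtop 493 [ 0.36006103 -0.26345928  0.03748918] ((0.3586832880973816, -0.26374149322509766), 0.012400894425809383)
 disc 2671 ((0.3590708374977112, -0.2638128399848938), 0.03717442601919174)<stdin>:6: RuntimeWarning: Mean of empty slice.
  ret = ret.dtype.type(ret / rcount)
```

View pics/w9.png

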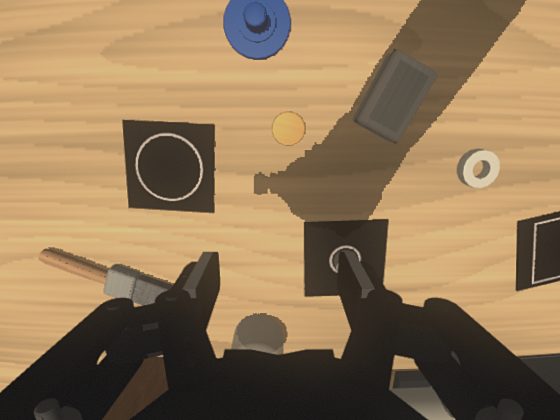

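The aerator is centred within about 1 mm: its base is at (0.6425,-0.1519) and the outline at (0.642,-0.1513). Next is the stopper at (0.359,-0.264), for the large-circle mat at (0.5176,-0.3752).

{"fn": "play_rows", "kwargs": {"series": [[0.05,-0.03,-0.004,-0.01,0,0,0],[0.05,-0.07,-0.008,-0.03,0,0,0],[0.05,-0.11,-0.014,-0.06,0,0,0],[0.05,-0.15,-0.02,-0.1,0,0,0],[0.05,-0.173,-0.024,-0.14,0,0,0],[0.05,-0.173,-0.024,-0.155,0,0,0],[0.05,-0.173,-0.024,-0.155,0,0,0],[0.05,-0.173,-0.024,-0.155,0,0,0],[0.05,-0.173,-0.024,-0.155,0,0,0]]}}

```text
t: 18.2
tool_pos: [0.3608, -0.2656, 0.0755]
tool_rot: [0.708, -0.001, 0.706, -0.0]
contact_force: [0.8, 0.1, 0.1]
opening: 0.583
```

```bash
python3 - <<'E'
from m import *
s=snap('wrist','w10.png'); st=status.get_state(); print(st['t'],st['tool_pos'],st['contact_force'])
B=blob(s,(.359,-.263),.03,.03,.045); print(' knobtop',len(B),B.mean(0),cv2.minEnclosingCircle(B[:,:2].astype(np.float32)))
B=blob(s,(.359,-.263),.06,.006,.013); print(' disc',len(B),cv2.minEnclosingCircle(B[:,:2].astype(np.float32)))
B=blob(s,(.359,-.263),.03,.014,.034); print(' knob',len(B),circfit(B[:,:2],.012))
E
```

```text
18.25 [ 0.36073571 -0.26569433  0.07553045] [ 0.0073544  -0.77933328 -0.27390667]
 knobtop 1047 [ 0.35713869 -0.26392639  0.0374746 ] ((0.3584582209587097, -0.26366063952445984), 0.011926287785172462)
 disc 6093 ((0.3588123917579651, -0.2636853754520416), 0.03718539699912071)
 knob 280 (array([ 0.35923507, -0.26384196]), np.float64(0.00024775788553404717))
```

View pics/w10.png

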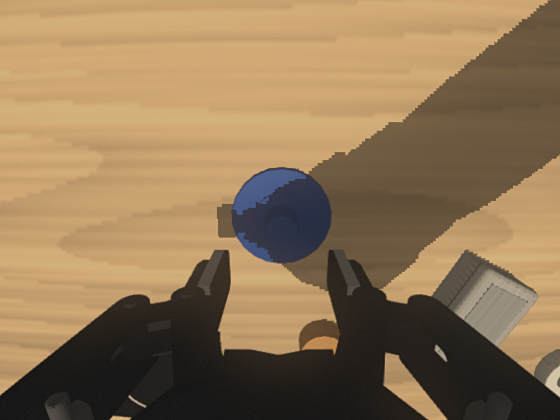

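{"fn": "play_rows", "kwargs": {"series": [[0.05,-0.0015,0.0015,-0.02,0,0,0],[0.05,-0.0015,0.0015,-0.04,0,0,0],[0.05,-0.0015,0.0015,-0.055,0,0,0],[0.05,-0.0015,0.0015,-0.061,0,0,0],[0.05,-0.0015,0.0015,-0.061,0,0,0],[0.012,-0.0015,0.0015,-0.061,0,0,0],[0.012,-0.0015,0.0015,-0.061,0,0,0],[0.012,-0.0015,0.0015,-0.061,0,0,0],[0.012,-0.0015,0.0015,-0.061,0,0,0],[0.012,-0.0015,0.0015,-0.061,0,0,0]], "newtons": 30}}

```text
t: 19.25
tool_pos: [0.3583, -0.2642, 0.0143]
tool_rot: [0.708, -0.0, 0.706, -0.0]
contact_force: [-0.3, 0.8, 6.6]
opening: 0.27
```

{"fn": "play_rows", "kwargs": {"series": [[0.012,0,0,0,0,0,0],[0.012,0,0,0.015,0,0,0],[0.012,0,0,0.05,0,0,0],[0.012,0.01,-0.01,0.08,0,0,0],[0.012,0.04,-0.03,0.1,0,0,0],[0.012,0.08,-0.055,0.1,0,0,0],[0.012,0.12,-0.085,0.1,0,0,0],[0.012,0.15,-0.105,0.1,0,0,0],[0.012,0.158,-0.112,0.1,0,0,0],[0.012,0.158,-0.112,0.1,0,0,0]]}}

```text
t: 20.25
tool_pos: [0.5166, -0.3765, 0.1129]
tool_rot: [0.707, -0.0, 0.707, -0.0]
contact_force: [-0.5, -0.0, -0.6]
opening: 0.266
```

{"fn": "play_rows", "kwargs": {"series": [[0.012,0,0,0,0,0,0],[0.012,0,0,0,0,0,0]]}}

```text
t: 20.45
tool_pos: [0.5144, -0.3746, 0.1132]
tool_rot: [0.707, 0.0, 0.708, 0.0]
contact_force: [0.6, -0.2, -1.0]
opening: 0.27
```

```bash
python3 - <<'E'
from m import *
s=snap('wrist','w11.png'); st=status.get_state(); print(st['t'],st['tool_pos'],st['contact_force'])
for f in (lambda: circ_out(s,(.5176,-.3752),.042,.005,25),):
  try: print(f())
  except Exception as e: print(e)
E
```

```text
20.5 [ 0.51452536 -0.3746901   0.11336246] [ 0.4136081  -0.56347749 -0.77137434]
(array([ 0.51989715, -0.37518067,  0.04191409]), np.float64(0.004352620030808171), 1299)
```

View pics/w11.png

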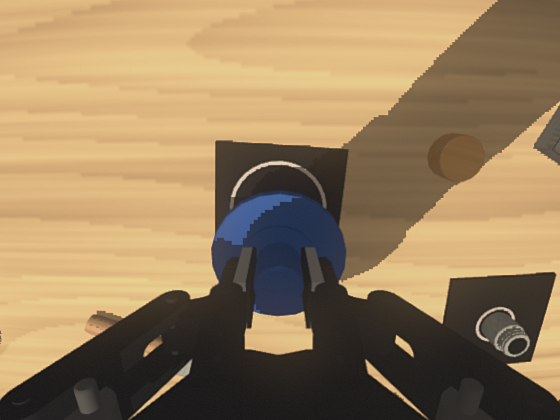

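```bash
python3 - <<'E'
from m import *
s=snap('wrist'); 
t=cv2.morphologyEx(s['img'].mean(2).astype(np.uint8),cv2.MORPH_TOPHAT,np.ones((9,9)))
M=planemap(s,.005); R=np.hypot(M[...,0]-.5176,M[...,1]+.3752); k=(t>30)&(R<.046)&(R>.034); k[205:]=0; P=M[k][:,:2]; print(len(P),circfit(P,.0405),circfit(P))
C=cloud(s); B=blob(s,(.5145,-.3747),.05,.09,.12); h=np.histogram(B[:,2],12); print(h)
st=status.get_state(); print(st['tool_pos'])
b,g,r=[s['img'][...,i].astype(int) for i in range(3)]
k=(b>r+25)&(s['depth']>0)&(C[...,2]>.1)&(C[...,2]<.113); P=C[k]
print(len(P),cv2.minEnclosingCircle(P[:,:2].astype(np.float32)),P.mean(0))
E
```

```text
613 (array([ 0.51782339, -0.37537227]), np.float64(0.0010909607749062674)) (array([ 0.51755153, -0.3753711 ,  0.04028364]), np.float64(0.0010883498637403485))
(array([  39,   75,   63,  324, 4395, 1438,  866,  167,   55,   78,   70,
        100]), array([0.10050754, 0.10212851, 0.10374948, 0.10537044, 0.10699141,
       0.10861238, 0.11023334, 0.11185431, 0.11347528, 0.11509625,
       0.11671721, 0.11833818, 0.11995915]))
[ 0.51470159 -0.37486046  0.11347656]
6471 ((0.5149314403533936, -0.3747823238372803), 0.037005867809057236) [ 0.49900327 -0.37237406  0.10855275]
```

{"fn": "play_rows", "kwargs": {"series": [[0.012,0.0025,-0.0005,-0.03,0,0,0],[0.012,0.0025,-0.0005,-0.06,0,0,0],[0.012,0.0025,-0.0005,-0.08,0,0,0],[0.012,0.0025,-0.0005,-0.088,0,0,0],[0.012,0.0025,-0.0005,-0.088,0,0,0],[0.012,0.0025,-0.0005,-0.088,0,0,0],[0.012,0.0025,-0.0005,-0.088,0,0,0]]}}

```text
t: 21.25
tool_pos: [0.5189, -0.3768, 0.0269]
tool_rot: [0.708, -0.001, 0.706, -0.001]
contact_force: [0.3, 0.1, -0.9]
opening: 0.267
```

```bash
python3 - <<'E'
from m import *
s=snap('wrist','w12.png'); st=status.get_state(); print(st['t'],st['tool_pos'],st['contact_force'])
C=cloud(s)
b,g,r=[s['img'][...,i].astype(int) for i in range(3)]
k=(b>r+25)&(s['depth']>0)&(C[...,2]>.012)&(C[...,2]<.027); P=C[k]
print(len(P),cv2.minEnclosingCircle(P[:,:2].astype(np.float32)),P.mean(0))
E
```

```text
21.3 [ 0.51884627 -0.37671583  0.02680035] [ 0.13474424 -1.50896516 -1.4069725 ]
7200 ((0.519098699092865, -0.37702879309654236), 0.03683985397219658) [ 0.50486788 -0.37709934  0.02201219]
```

{"fn": "play_rows", "kwargs": {"series": [[0.012,-0.0015,0.0015,0,0,0,0],[0.012,-0.0015,0.0015,-0.003,0,0,0],[0.012,-0.0015,0.0015,-0.005,0,0,0],[0.012,-0.0015,0.0015,-0.007,0,0,0],[0.012,-0.0015,0.0015,-0.008,0,0,0],[0.012,-0.0015,0.0015,-0.008,0,0,0],[0.012,-0.0015,0.0015,-0.008,0,0,0]]}}

```text
t: 22.0
tool_pos: [0.5165, -0.3745, 0.0193]
tool_rot: [0.707, -0.0, 0.707, -0.0]
contact_force: [-4.9, 4.3, 15.0]
opening: 0.269
```

{"fn": "play_rows", "kwargs": {"series": [[0.024,0,0,0,0,0,0],[0.028,0,0,0,0,0,0],[0.034,0,0,0,0,0,0],[0.045,0,0,0,0,0,0],[0.05,0,0,0,0,0,0],[0.05,0,0,0.01,0,0,0],[0.05,0,0,0.04,0,0,0],[0.05,0,0,0.08,0,0,0],[0.05,0,0.02,0.12,0,0,0],[0.05,0,0.05,0.16,0,0,0]], "newtons": 20}}

```text
t: 23.0
tool_pos: [0.5165, -0.3254, 0.1795]
tool_rot: [0.707, 0.0, 0.707, -0.001]
contact_force: [0.3, 0.1, 0.2]
opening: 0.59
```

{"fn": "play_rows", "kwargs": {"series": [[0.08,-0.01,0.04,0.02,0,0,0],[0.08,-0.02,0.08,0.05,0,0,0],[0.08,-0.02,0.12,0.06,0,0,0],[0.08,-0.02,0.12,0.06,0,0,0],[0.08,-0.02,0.12,0.06,0,0,0],[0.08,-0.02,0.12,0.06,0,0,0]]}}

```text
t: 23.6
tool_pos: [0.4966, -0.2051, 0.2373]
tool_rot: [0.707, 0.0, 0.707, -0.0]
contact_force: [-0.3, 0.2, -0.8]
opening: 0.94
```

```bash
python3 - <<'E'
from m import *
s=snap('wrist','w13.png'); st=status.get_state(); print(st['t'],st['tool_pos'],st['contact_force'])
C=cloud(s)
b,g,r=[s['img'][...,i].astype(int) for i in range(3)]
k=(b>r+25)&(s['depth']>0)&(C[...,2]>.010)&(C[...,2]<.018); P=C[k]
print('disc',len(P),cv2.minEnclosingCircle(P[:,:2].astype(np.float32)),P.mean(0))
t=cv2.morphologyEx(s['img'].mean(2).astype(np.uint8),cv2.MORPH_TOPHAT,np.ones((9,9)))
M=planemap(s,.005); R=np.hypot(M[...,0]-.5176,M[...,1]+.3752); k=(t>30)&(R<.046)&(R>.034)&(C[...,2]<.009); P=M[k][:,:2]; print(len(P),circfit(P,.0405))
B=blob(s,(.438,-.11),.07,.028,.045); print('tin',len(B),B.mean(0),cv2.minAreaRect(B[:,:2].astype(np.float32)))
np.save('tin.npy',B)
try:
  r,P=rect_out(s,(.633,.15),.068,.005); print(' tinmat',r,len(P))
except Exception as e: print(e)
E
```

```text
23.65 [ 0.49642614 -0.20534546  0.2368527 ] [-1.65857475  0.32446534 -0.23326207]
disc 1870 ((0.516914427280426, -0.37481382489204407), 0.03704703971743584) [ 0.51411698 -0.37179859  0.01452772]
443 (array([ 0.51771074, -0.37524763]), np.float64(0.0011355065193150908))
tin 3570 [ 0.43578524 -0.11337975  0.0341517 ] ((0.43684738874435425, -0.11235785484313965), (0.054946430027484894, 0.08399739116430283), 63.0382194519043)
 tinmat ((0.6290894150733948, 0.14678052067756653), (0.11265664547681808, 0.11141285300254822), 12.398905754089355) 591
```

View pics/w13.png

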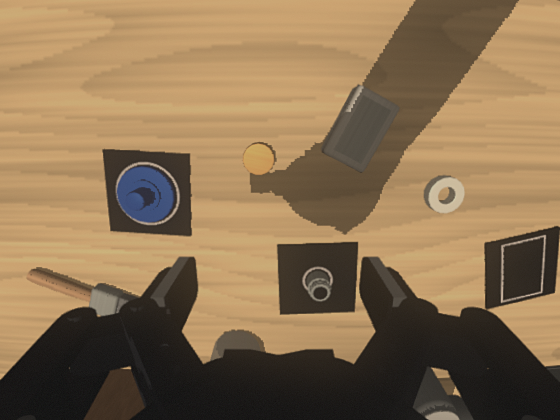

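```bash
python3 - <<'E'
from m import *
s=snap('wrist'); print(plane(s,260,158,.02), plane(s,444,194,.01))
B=np.load('tin.npy'); print(cv2.minAreaRect(B[B[:,2]>.032][:,:2].astype(np.float32)))
q=cv2.boxPoints(cv2.minAreaRect(B[:,:2].astype(np.float32))); print(q)
E
```

```text
[ 0.46988028 -0.22727136  0.02      ] [0.51650448 0.00691945 0.01      ]
((0.43684521317481995, -0.1128656268119812), (0.053240686655044556, 0.08278607577085495), 62.6773796081543)
[[ 0.38695732 -0.11780294]
 [ 0.46182498 -0.15588702]
 [ 0.48673746 -0.10691277]
 [ 0.4118698  -0.06882869]]
```

{"fn": "play_rows", "kwargs": {"series": [[0.078,-0.01,0.02,-0.01,0,0,-7],[0.078,-0.03,0.04,-0.03,0,0,-14],[0.078,-0.045,0.07,-0.06,0,0,-21],[0.078,-0.0595,0.093,-0.1,0,0,-27],[0.078,-0.0595,0.093,-0.13,0,0,-27],[0.078,-0.0595,0.093,-0.145,0,0,-27],[0.078,-0.0595,0.093,-0.145,0,0,-27],[0.078,-0.0595,0.093,-0.145,0,0,-27]]}}

```text
t: 24.5
tool_pos: [0.4371, -0.1121, 0.0922]
tool_rot: [0.687, 0.166, 0.688, -0.165]
contact_force: [-0.1, 0.7, 0.5]
opening: 0.911
```

```bash
python3 - <<'E'
from m import *
s=snap('wrist','w14.png'); st=status.get_state(); print(st['t'],st['tool_pos'],st['tool_rot'])
B=blob(s,(.437,-.112),.07,.029,.045); print('tin',len(B),B.mean(0),cv2.minAreaRect(B[:,:2].astype(np.float32)))
E
```

```text
24.55 [ 0.43764574 -0.11231255  0.09276238] [ 0.68768449  0.165368    0.6872866  -0.16547084]
tin 8339 [ 0.43373675 -0.11049918  0.03423327] ((0.43636801838874817, -0.1119389459490776), (0.05421031266450882, 0.08329347521066666), 63.42168426513672)
```

View pics/w14.png

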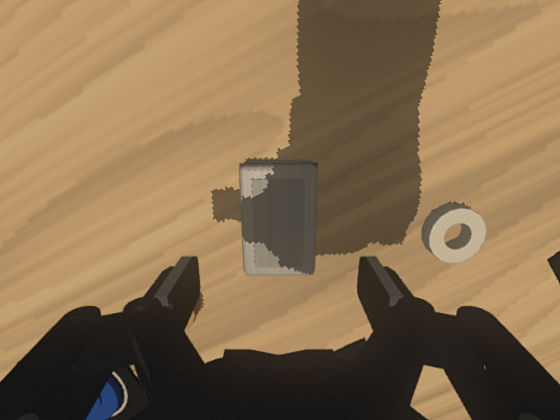

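{"fn": "play_rows", "kwargs": {"series": [[0.078,-0.001,0,-0.03,0,0,0],[0.078,-0.001,0,-0.06,0,0,0],[0.078,-0.001,0,-0.08,0,0,0],[0.078,-0.001,0,-0.086,0,0,0],[0.078,-0.001,0,-0.087,0,0,0],[0.045,-0.001,0,-0.087,0,0,0],[0.045,-0.001,0,-0.087,0,0,0],[0.045,-0.001,0,-0.087,0,0,0],[0.045,-0.001,0,-0.087,0,0,0],[0.045,-0.001,0,-0.087,0,0,0]], "newtons": 35}}

```text
t: 25.55
tool_pos: [0.4373, -0.1121, 0.0066]
tool_rot: [0.689, 0.165, 0.687, -0.165]
contact_force: [-1.4, -0.2, 6.0]
opening: 0.622
```

{"fn": "play_rows", "kwargs": {"series": [[0.045,0,0,0,0,0,0],[0.045,0,0,0.015,0,0,0],[0.045,0,0,0.05,0,0,0],[0.045,0.01,0.01,0.08,0,0,8],[0.045,0.03,0.04,0.1,0,0,16],[0.045,0.06,0.08,0.1,0,0,24],[0.045,0.09,0.12,0.1,0,0,32],[0.045,0.12,0.16,0.1,0,0,40],[0.045,0.15,0.2,0.1,0,0,40],[0.045,0.17,0.24,0.1,0,0,40]]}}

```text
t: 26.55
tool_pos: [0.608, 0.1304, 0.1059]
tool_rot: [0.703, -0.08, 0.702, 0.08]
contact_force: [1.3, -0.9, -0.2]
opening: 0.627
```

{"fn": "play_rows", "kwargs": {"series": [[0.045,0.01,0.015,0,0,0,0],[0.045,0.02,0.022,0,0,0,0],[0.045,0.02,0.022,0,0,0,0],[0.045,0.02,0.022,0,0,0,0],[0.045,0.02,0.022,0,0,0,0]]}}

```text
t: 27.05
tool_pos: [0.6253, 0.1498, 0.1053]
tool_rot: [0.702, -0.08, 0.703, 0.08]
contact_force: [-0.1, -0.7, -1.7]
opening: 0.626
```

```bash
python3 - <<'E'
from m import *
s=snap('wrist','w15.png'); st=status.get_state(); print(st['t'],st['tool_pos'],st['tool_rot'],st['opening'])
snap('side','side15.png')
E
```

```text
27.1 [0.62539676 0.14966032 0.10539603] [ 0.70239495 -0.07970839  0.70281368  0.07962946] 0.6237769479047675
```

View pics/w15.png

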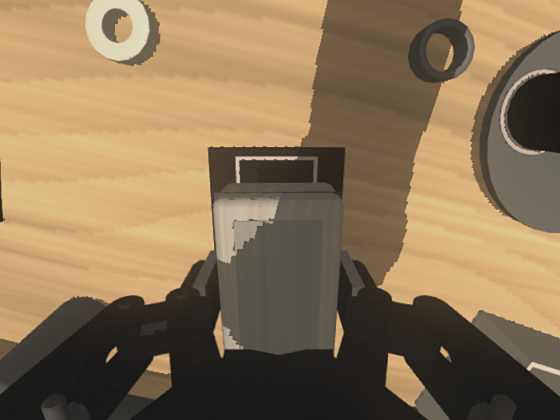

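```bash
cat >> m.py <<'E'
def rectfit(P,c,th,L=.0935,W=.0635,free=False):
    def f(q):
        co,si=np.cos(q[2]),np.sin(q[2]); d=P-q[:2]
        a=np.abs(d[:,0]*co+d[:,1]*si); b=np.abs(-d[:,0]*si+d[:,1]*co)
        l,w=(q[3]/2,q[4]/2) if free else (L/2,W/2)
        da,db=a-l,b-w
        ins=np.minimum(np.abs(da),np.abs(db)); out=np.hypot(np.maximum(da,0),np.maximum(db,0))
        return np.where((da>0)|(db>0),out,ins)
    x0=[*c,th]+([L,W] if free else [])
    s=least_squares(f,x0,loss='soft_l1',f_scale=.0008); return s.x,np.sqrt(np.mean(s.fun**2))
def linepix(s,c,rad,z,thr=30,rows=None,zmax=.009):
    C=cloud(s); t=cv2.morphologyEx(s['img'].mean(2).astype(np.uint8),cv2.MORPH_TOPHAT,np.ones((9,9)))
    M=planemap(s,z); R=np.hypot(M[...,0]-c[0],M[...,1]-c[1]); k=(t>thr)&(R<rad)&(C[...,2]<zmax)
    if rows: k[:rows[0]]=0;k[rows[1]:]=0
    return M[k][:,:2],k
E
python3 - <<'E'
from m import *
import pickle
S=pickle.load(open('s1.pkl','rb')); s=S['wrist']
P,k=linepix(s,(.629,.149),.06,.005); print(len(P),rectfit(P,(.629,.149),np.radians(13)),rectfit(P,(.629,.149),np.radians(13),free=True))
a=s['img'].copy(); a[k]=(0,0,255); A=cv2.resize(a[120:220,340:440],None,fx=4,fy=4)
s=snap('wrist'); st=status.get_state();print(st['tool_pos'])
P,k=linepix(s,(.629,.149),.062,.005,rows=(150,190)); print(len(P),rectfit(P,(.629,.149),np.radians(13)))
a=s['img'].copy(); a[k]=(0,0,255); B=cv2.resize(a[130:230,200:360],None,fx=4,fy=4)
cv2.imwrite('pics/w15b.png',np.hstack([A,B])[:, :800] if 0 else cv2.resize(np.hstack([A,B]),(800,308)))
C=cloud(s)
q=blob(s,(.625,.15),.07,.125,.14); print('held top',len(q),q[:,2].mean(),cv2.minAreaRect(q[:,:2].astype(np.float32)))
E
```

```text
547 (array([0.62999464, 0.14873574, 0.2248483 ]), np.float64(0.0013173988388494756)) (array([0.629996  , 0.14874338, 0.22481959, 0.0932474 , 0.06324325]), np.float64(0.0013093557675728984))
[0.62562214 0.14976331 0.10548263]
572 (array([0.630313  , 0.14864237, 0.22443513]), np.float64(0.001046438970273907))
held top 20300 0.1330417211831729 ((0.6216253638267517, 0.14846807718276978), (0.07851310074329376, 0.08161142468452454), 11.566743850708008)
```

View pics/w15b.png

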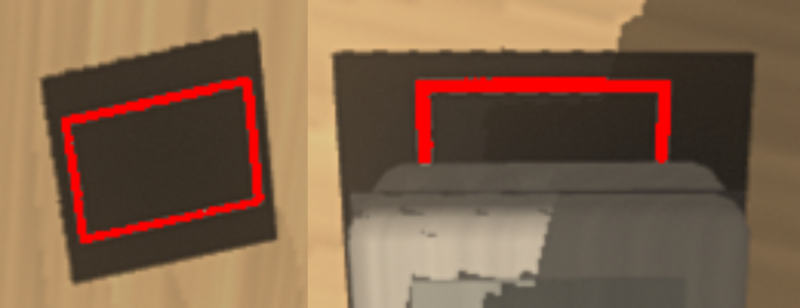

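{"fn": "play_rows", "kwargs": {"series": [[0.045,0.004,-0.001,-0.03,0,0,0],[0.045,0.004,-0.001,-0.06,0,0,0],[0.045,0.004,-0.001,-0.08,0,0,0],[0.045,0.004,-0.001,-0.087,0,0,0],[0.045,0.004,-0.001,-0.087,0,0,0],[0.045,0.004,-0.001,-0.087,0,0,0],[0.045,0.004,-0.001,-0.087,0,0,0],[0.045,0.004,-0.001,-0.087,0,0,0]]}}

```text
t: 28.0
tool_pos: [0.631, 0.1496, 0.0196]
tool_rot: [0.703, -0.08, 0.702, 0.08]
contact_force: [-0.3, -0.1, -2.1]
opening: 0.625
```

```bash
python3 - <<'E'
from m import *
s=snap('wrist','w16.png'); st=status.get_state(); print(st['t'],st['tool_pos'],st['tool_rot'],st['contact_force'])
E
```

```text
28.05 [0.6307776  0.14960996 0.01940985] [ 0.70320035 -0.080045    0.70192119  0.08005444] [ 0.15799414  0.03695792 -1.89241861]
```

View pics/w16.png

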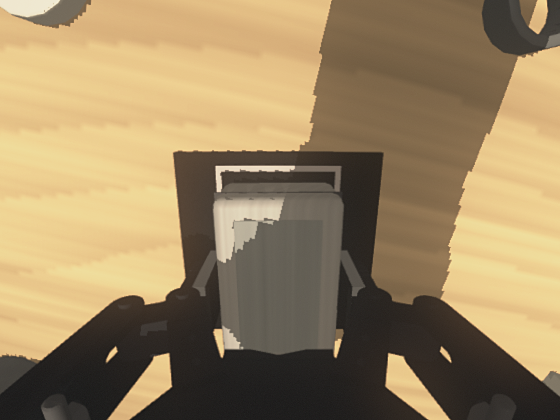

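Looks well aligned. I'll shift y by −0.7 mm, lower it and release.

{"fn": "play_rows", "kwargs": {"series": [[0.045,0,-0.0007,-0.003,0,0,0],[0.045,0,-0.0007,-0.006,0,0,0],[0.045,0,-0.0007,-0.008,0,0,0],[0.045,0,-0.0007,-0.0085,0,0,0],[0.045,0,-0.0007,-0.0085,0,0,0],[0.045,0,-0.0007,-0.0085,0,0,0]]}}

```text
t: 28.65
tool_pos: [0.6301, 0.1488, 0.0116]
tool_rot: [0.703, -0.08, 0.702, 0.08]
contact_force: [-5.2, -0.6, 12.9]
opening: 0.624
```

{"fn": "play_rows", "kwargs": {"series": [[0.053,0,0,0,0,0,0],[0.057,0,0,0,0,0,0],[0.063,0,0,0,0,0,0],[0.072,0,0,0,0,0,0],[0.078,0,0,0,0,0,0],[0.078,0,0,0.01,0,0,0],[0.078,0,0,0.04,0,0,0],[0.078,0,0,0.08,0,0,0],[0.078,0,0,0.12,0,0,0],[0.078,0,0,0.16,0,0,0]], "newtons": 20}}

```text
t: 29.65
tool_pos: [0.6299, 0.1488, 0.172]
tool_rot: [0.703, -0.08, 0.702, 0.08]
contact_force: [1.8, -0.1, -0.1]
opening: 0.911
```

{"fn": "play_rows", "kwargs": {"series": [[0.08,-0.03,-0.02,0.03,0,0,0],[0.08,-0.07,-0.04,0.06,0,0,0],[0.08,-0.11,-0.06,0.09,0,0,0],[0.08,-0.13,-0.07,0.1,0,0,0],[0.08,-0.13,-0.07,0.1,0,0,0],[0.08,-0.13,-0.07,0.1,0,0,0],[0.08,-0.13,-0.07,0.1,0,0,0]]}}

```text
t: 30.35
tool_pos: [0.5006, 0.079, 0.2695]
tool_rot: [0.703, -0.08, 0.702, 0.08]
contact_force: [0.7, 1.1, 0.2]
opening: 0.937
```

```bash
python3 - <<'E'
from m import *
s=snap('wrist','w17.png'); st=status.get_state(); print(st['t'],st['tool_pos'],st['contact_force'])
B=blob(s,(.63,.1487),.06,.033,.045); print('tin',len(B),B[:,2].mean(),cv2.minAreaRect(B[:,:2].astype(np.float32)))
P,k=linepix(s,(.63,.1487),.06,.005); print(len(P),rectfit(P,(.629,.149),np.radians(13)))
B=blob(s,(.5035,.3205),.05,.035,.085); print(' pumpbody',len(B),circfit(B[:,:2],.027) if len(B) else 0)
snap('scene','scene17.png');snap('side','side17.png')
E
```

```text
30.4 [0.50051252 0.07909441 0.26909906] [ 0.77736553 -0.45502893 -0.14383953]
tin 2051 0.03905124922952492 ((0.6286394000053406, 0.1485075056552887), (0.08274942636489868, 0.05405136197805405), 13.48349666595459)
374 (array([0.62985437, 0.14846869, 0.22810545]), np.float64(0.0034420576258732327))
 pumpbody 1017 (array([0.50420541, 0.32067992]), np.float64(0.0005183175658797682))
```

View pics/w17.png

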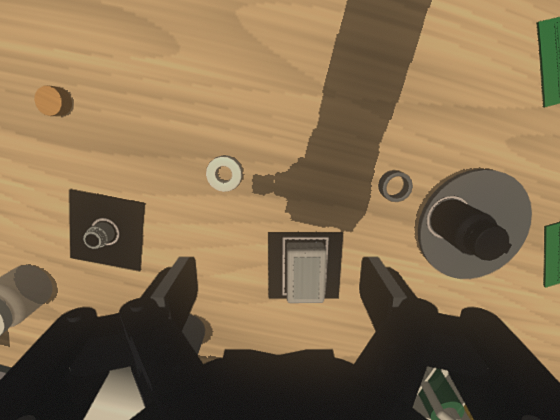

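View pics/scene17.png

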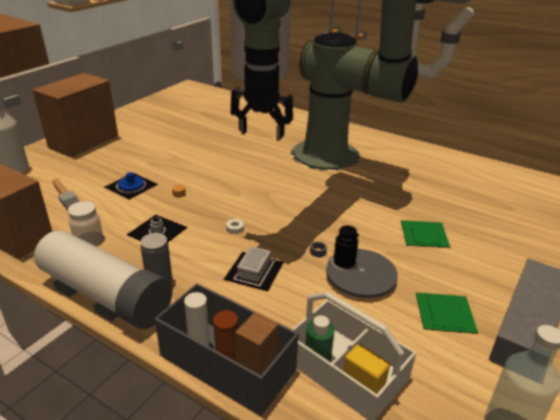

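```bash
python3 - <<'E'
from m import *
s=snap('wrist')
P,k=linepix(s,(.5035,.3205),.036,.0245,thr=22,zmax=.03); P=P[np.hypot(P[:,0]-.5035,P[:,1]-.3205)>.025]; print(len(P),circfit(P,.0297))
i=s['img']; cv2.imwrite('pics/w18.png',np.hstack([cv2.resize(i[160:290,410:540],(400,400),interpolation=cv2.INTER_CUBIC),cv2.resize(i[215:315,255:355],(400,400),interpolation=cv2.INTER_CUBIC)]))
E
```

```text
300 (array([0.50375456, 0.31925477]), np.float64(0.002219744135423152))
```

View pics/w18.png

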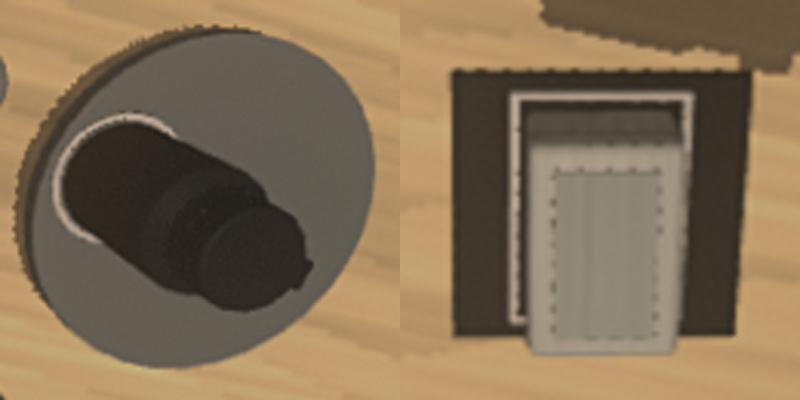

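The pump sits inside its outline and the platter hasn't turned. The tin is square inside its rectangle. I'm handing in.

```bash
python3 -c "
from h import *
print(sign_off(), status.get_state()['t'])"
```

```text
the job is handed in; nothing more can be done
the job is handed in; nothing more can be done
```

All four items are back on their matching outlines, upright and released, and the job was handed in at about 30 s of the 128 s allowed. I placed them in the order you listed. The gripper was clear of everything at the end.

| Item | Distance from outline centre (last wrist-camera check) |
|---|---|
| Soap pump | about 1 mm on the main fits; a final, noisier fit of the partly hidden outline gave about 1.5 mm |
| Aerator | about 1 mm |
| Stopper | about 1 mm |
| Tin | about 1.4 mm, turned about 0.6° from its rectangle |

- **Turntable:** its steel dot and the outline stayed where they were, to within measuring error (1–2 mm).
- **Weaker readings:** the scene and side cameras were too coarse to fit the small outlines, so I relied on the wrist camera. The final outline fits for the pump and tin were noisier because the objects partly hide the lines, but close-up pictures showed both inside their outlines.
- **Look-alikes:** the green mats, the dark and white rings and the orange cylinder were left alone.

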